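# Change over the slide-out trays

## Robot

A 7-joint arm with a two-finger parallel gripper is mounted at the origin on a cart in front of the work surface, level with it; the furniture and walls round the work are solid. World frame = base frame: x ahead of the robot, y to its left, z up, the work surface at z = 0. Lengths are in m, angles in rad, forces in N, time in s.
With the tool pointing down it reaches from about 0.425 to 0.925 m from the base axis. Payload 6.8 kg.
Tool frame: the origin (TCP) lies on the centre line of the jaws, within the pads' length; the fingertips stand bot.tip_reach ahead of it and the grasp point (between the pads) lies 3 mm ahead of it (bot.tip_reach is the distance from the TCP to the fingertips, in m); z points along the fingers, y is the line along which they close (so a half turn about z gives the same grasp; the last joint's range is limited). The gripper opens to 85 mm and grips with 20 to 120 N. Pads are 22 mm wide; open, the fingers measure 114 mm over their backs; the gripper's body (76 mm by 85 mm) begins 54 mm behind the grasp point. The pads swing forward as they close: fully open they stand 13 mm farther back than shut.
Start: joints at [1.133, 0.477, 0.022, 1.555, -0.011, 1.109, -0.083], TCP at [0.219, -0.639, 0.253] pointing down, gripper open.
Joint ranges: [-2.96, 2.96], [-0.34, 2.1], [-1.41, 1.46], [0.24, 2.44], [-1.37, 4.51], [0.17, 1.92], [-2.96, 2.96]. Speed limits (rad/s): [2.39, 2.39, 3.14, 3.14, 3.14, 3.14, 3.14].

## Interface

Orientations are given as a unit quaternion [w, x, y, z].
In Python, from station import bot gives the robot as it stands.
- The arm moves only by the tool jog_arm, never from a script. Its argument "deltas" is a list of rows, each a list of 7 numbers: the shift along the world's x, y, z in m, then the turn, a rotation vector about the world's x, y, z in rad, then the opening, from 0 (shut) to 1 (fully open). In form: [[x, y, z, rx, ry, rz, grip], ...]. A call has 1 to 10 rows; each row shifts and turns the commanded pose from where the row before left it; what a row does not reach is not made up. A row lasts 1/10 s, in which the tool goes at most 50 mm and 8.59 degrees, less where a joint would pass 70% of its speed; a pose out of reach is approached as far as the arm can. A call with a gripper value outside its range is refused whole. The fingers move at their own pace and stop on an object; "newtons" is the grip in N (left out, the last holds). Time passes only in rows, so rows that do not move let the fingers close. It gives the time, the measured TCP pose, the force, the opening and the grip force at its end, in the units of the state.
- bot.get_obs(): the state, without advancing time (a new reading comes with each control period).
- bot.read_camera(name): name is "side" or "top"; returns a dict with "img" (400x640x3 uint8, red, green, blue), "K" (3x3 intrinsics, pixels), "dist_coeffs" ([k1, k2, p1, p2, k3] as OpenCV has them; the pictures are not rectified), "eye" and "attitude" of the camera in the world. Camera axes: x right, y down, z forward; pixel columns grow to the right and rows downward; lengths in m; the calibration is good to about 2 mm. A picture is of the moment at which its call begins. There is no depth.
- bot.hand_in(): hands the job in; it is judged then, once.
The state is a dict: "t": time; "q": joint angles; "joint_vel": joint speeds; "joint_torque": joint torques, N m; "eef_pos": TCP position; "tool_rot": TCP orientation; "contact_force": force on the tool from outside, world axes, zero at the start; "torque": the same for the moment, N m; "gripper_width": opening from 0.0 (shut) to 1.0 (fully open); "grasp_force": force on a finger pad.
Only numpy, scipy, OpenCV 4.12 (cv2) and the standard library are available. Lean on these libraries where they do the work, as an engineer would, in place of code of your own. Each camera call takes 0.05 s, during which the arm holds its last target. There are 200 camera calls.

## Task

Push the open tray, the one with the two batteries, fully home; only then hook a fingertip behind the upstanding lip of the tray with the circuit board and draw it out along its rails to its stop. Do not pinch the lips or lift anything, leave the parts lying in their trays, and do not disturb the other things on the bench.

Things in the scene. Friction and masses are not known exactly. Their poses are not given: they have to be found in the camera images.
- battery_tray (a joint): Slide of the tray that holds the two batteries, in m: 0 = fully home against its rear stop, 0.075 = fully drawn out against its front stop. It grows as the tray comes out towards the robot (along -x of the tray's points). About 2 N of rail friction, no spring; it stays where it is left. It can only slide, not lift.
- battery_tray_hook (a point): Top edge, middle, of the upstanding lip's back face on the tray that holds the two batteries; it moves with the tray. Axes: x horizontal along the rails, pointing away from the lip towards the tray's rear (push home = +x, draw out = -x); y across the tray; z up. The lip is a tab 60 mm wide in y, 9 mm thick in all, top 50 mm above the worktop; below 26 mm height it continues over the tray's full width (104 mm).
- battery_tray_pocket (a point): Middle of the floor of the empty open pocket behind the lip of the same tray, 12 mm above the worktop, same axes as the hook point. The pocket is clear 57 mm along x and 96 mm along y (lip's back face 28.5 mm on its -x side, a low divider 28.5 mm on its +x side); divider and side walls are only 26 mm above the worktop. A closed pair of fingertips fits in from above.
- battery_tray_front (a point): Middle of the front (outer) face of the lip of the same tray, 34 mm above the worktop, same axes; pressing here towards +x pushes the tray home.
- battery_tray_well (a point): Middle of the floor of the rear compartment that holds the two batteries, 12 mm above the worktop; the compartment is 64 mm along x and 96 mm along y, behind the pocket.
- board_tray (a joint): Slide of the tray that holds the circuit board, in m: 0 = fully home against its rear stop, 0.075 = fully drawn out against its front stop. It grows as the tray comes out towards the robot (along -x of the tray's points). About 2 N of rail friction, no spring; it stays where it is left. It can only slide, not lift.
- board_tray_hook (a point): Top edge, middle, of the upstanding lip's back face on the tray that holds the circuit board; it moves with the tray. Axes: x horizontal along the rails, pointing away from the lip towards the tray's rear (push home = +x, draw out = -x); y across the tray; z up. The lip is a tab 60 mm wide in y, 9 mm thick in all, top 50 mm above the worktop; below 26 mm height it continues over the tray's full width (104 mm).
- board_tray_pocket (a point): Middle of the floor of the empty open pocket behind the lip of the same tray, 12 mm above the worktop, same axes as the hook point. The pocket is clear 57 mm along x and 96 mm along y (lip's back face 28.5 mm on its -x side, a low divider 28.5 mm on its +x side); divider and side walls are only 26 mm above the worktop. A closed pair of fingertips fits in from above.
- board_tray_front (a point): Middle of the front (outer) face of the lip of the same tray, 34 mm above the worktop, same axes; pressing here towards +x pushes the tray home.
- board_tray_well (a point): Middle of the floor of the rear compartment that holds the circuit board, 12 mm above the worktop; the compartment is 64 mm along x and 96 mm along y, behind the pocket.
- board: Aluminium rail frame, 135 x 132 mm, 26 mm high, screwed to the worktop; carries the tray with the circuit board. An iron in its stand (fixed) leans over the rear end of whichever frame is on the right, 30 mm and more above the worktop: keep forward of the rear compartment there. Origin: on the worktop under the tray's middle; x points to the rear stop (away from the robot).
- battery: The same rail frame for the tray with the two batteries. The two frames may swap places.
- cell_a: Loose battery cell, 15 x 50 x 15 mm, lying across its tray's rear compartment; origin under its middle (it may roll a little).
- cell_b: The second such battery cell, lying beside the first.
- spare_board: Loose green circuit board, 52 x 78 x 12 mm, lying in the other tray's rear compartment; origin under its middle.
- pump: Bystander: desoldering pump, 20 x 183 x 23 mm, lying near the front edge; origin under its middle.
- clip: Bystander: blue spring clip, 18 x 88 x 13 mm, lying near the front edge; origin under its middle.
- tape: Bystander: roll of tape, 55 x 53 x 19 mm, on the right; origin under its middle.
- cutters: Bystander: flush cutters, 115 x 64 x 11 mm, on the left; origin under the middle.

How it is judged:
By the outcome, as a careful person would: the job done as asked, in the order asked, and still so for the second after the job is handed in, with the robot touching nothing.
It also fails if it takes over 38 s, if anything falls off the work surface, if the arm or the gripper's body presses on something with over 40 N, if the wrist force passes 120 N, or if a joint passes its speed limit or range.

## Working session

There is one attempt and no reset: what is moved stays moved. The work goes in short steps, Python scripts to look and compute and a tool call to move; the robot and the scene stay as the last step left them, time stands still between calls to the robot, and variables do not carry over. Pictures are saved under pics/ and viewed, at most 10 in all, crops included, and the job is handed in when it is done.

Besides the shell and the picture viewer there is one more tool, called in YAML: its name, and indented under it one key for each argument. jog_arm: Moves the arm, as the interface text tells. Its arguments: {"type":"object","properties":{"deltas":{"type":"array"},"newtons":{"type":"number"}},"required":["deltas"]}

```bash
mkdir -p pics; ls; python3 - <<'E'
from station import bot
import cv2
o=bot.get_obs();print({k:o[k] for k in('t','eef_pos','tool_rot','contact_force','gripper_width')},bot.tip_reach)
for n in('top','side'):
    c=bot.read_camera(n);cv2.imwrite(f'pics/{n}0.png',c['img'][:,:,::-1]);print(n,c['K'],c['dist_coeffs'],c['eye'],c['attitude'])
E
```

```text
pics
{'t': 0.0, 'eef_pos': array([ 0.21838531, -0.63812054,  0.252329  ]), 'tool_rot': array([-8.83829124e-04,  9.86435620e-01,  1.64146088e-01, -2.19507500e-04]), 'contact_force': array([ 0.04174976,  0.07666556, -0.87220033]), 'gripper_width': 0.9994769669973921} 0.022
top [[382.26018509   0.         323.31609831]
 [  0.         382.26018509 204.0321689 ]
 [  0.           0.           1.        ]] [-0.00495706  0.          0.          0.          0.        ] [0.42671053 0.27544476 1.02325917] [ 0.04229621 -0.70553729  0.70659976 -0.03383689]
side [[515.44034417   0.         323.45499844]
 [  0.         515.44034417 196.84446462]
 [  0.           0.           1.        ]] [-0.02785872  0.          0.          0.          0.        ] [-0.08683545  1.24096647  0.9741602 ] [ 0.11281767 -0.25339092  0.86323959 -0.42176134]
```

View pics/top0.png

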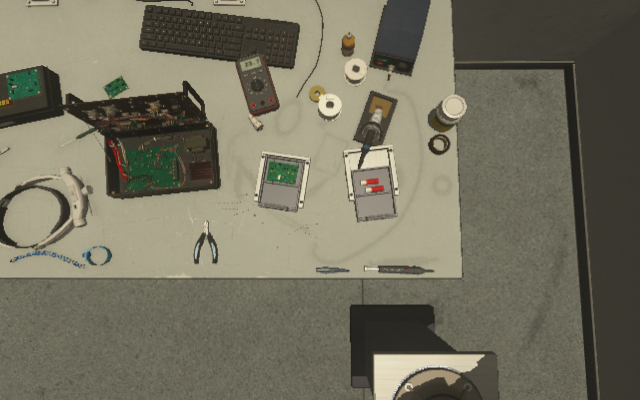

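View pics/side0.png

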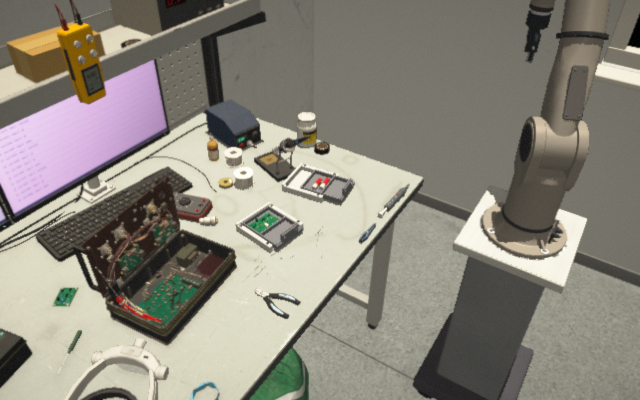

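The top view shows the battery tray open on the right (lip around 376,218) and the closed board tray on the left (lip around 279,208). The pump and clip lie at row 269. I'll zoom in on both trays.

```bash
cat > h.py <<'E'
import numpy as np, cv2
from scipy.spatial.transform import Rotation as R
def rays(c,px):
    p=cv2.undistortPoints(np.array(px,float).reshape(-1,1,2),c['K'],c['dist_coeffs']).reshape(-1,2)
    w,x,y,z=c['attitude']
    return R.from_quat([x,y,z,w]).apply(np.c_[p,np.ones(len(p))])
def onplane(c,px,z):
    d=rays(c,px); e=np.array(c['eye']); return e+d*((z-e[2])/d[:,2:])
def project(c,P):
    w,x,y,z=c['attitude']; r=R.from_quat([x,y,z,w]).inv()
    return cv2.projectPoints(r.apply(np.atleast_2d(P)-c['eye']),np.zeros(3),np.zeros(3),c['K'],c['dist_coeffs'])[0].reshape(-1,2)
E
python3 - <<'E'
import cv2,numpy as np
a=cv2.imread('pics/top0.png')[140:230,245:405]
a=cv2.resize(a,None,fx=5,fy=5,interpolation=cv2.INTER_CUBIC)
cv2.imwrite('pics/topc.png',a)
b=cv2.imread('pics/side0.png')[155:255,230:360]
cv2.imwrite('pics/sidec.png',cv2.resize(b,None,fx=6,fy=6,interpolation=cv2.INTER_CUBIC))
E
```

```text
(no output)
```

View pics/topc.png

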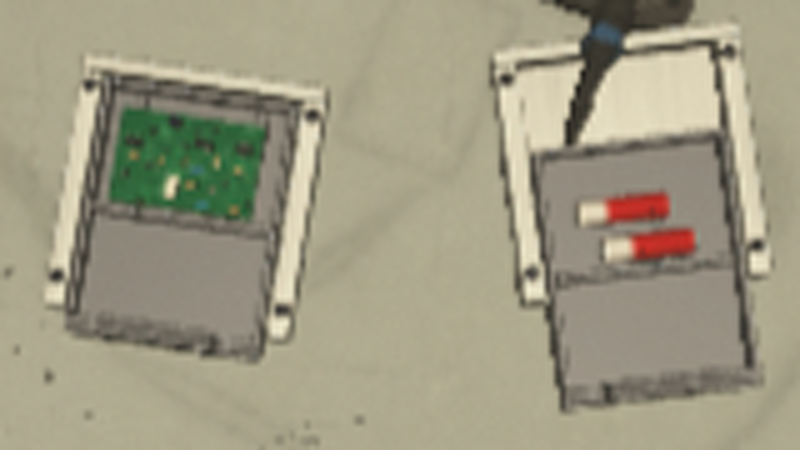

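View pics/sidec.png

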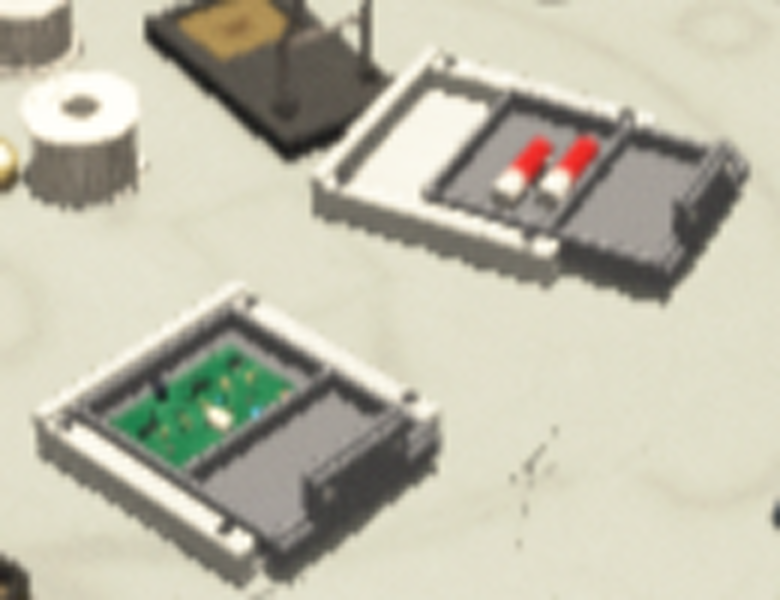

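```bash
cat > m.py <<'E'
from station import bot
from h import *
T=bot.read_camera('top');S=bot.read_camera('side')
t=lambda L:[((u+.5)/5-.5+245,(v+.5)/5-.5+140) for u,v in L]
s=lambda L:[((u+.5)/6-.5+230,(v+.5)/6-.5+155) for u,v in L]
np.set_printoptions(precision=4,suppress=True)
for n,tc,sc,ff in (('battery',[(492,52),(738,27),(771,272),(525,304)],[(315,183),(435,50),(None)],[(563,409),(762,381)]),
             ('board',[(87,58),(328,92),(291,340),(45,302)],[],[(67,330),(261,360)])):
    P=onplane(T,t(tc),.026); bl,br,fr,fl=P
    x=(bl+br-fl-fr)[:2]; y=(bl+fl-br-fr)[:2]
    print(n,P[:,:2].tolist(),'len',np.linalg.norm(x)/2,np.linalg.norm(y)/2,'yaw x',np.arctan2(x[1],x[0]),'yaw y',np.arctan2(-y[0],y[1]),'ctr',P.mean(0))
    for z in(0.0,.026): F=onplane(T,t(ff),z);print(' front bottom z',z,F,np.linalg.norm(F[0]-F[1]))
    yaw=(np.arctan2(x[1],x[0])+np.arctan2(-y[0],y[1]))/2; ax=np.array([np.cos(yaw),np.sin(yaw)]);print(' front along x from frame ctr',(onplane(T,t(ff),0)[:,:2]-P.mean(0)[:2])@ax)
# side: battery lip tab top, front frame corner; board
print('side board frame bl,br,fr,fl? z.026',onplane(S,s([(38,415),(238,285),(440,410),(250,550)]),.026)[:,:2])
print('side battery frame bl,br,fl',onplane(S,s([(315,180),(437,50),(560,245)]),.026)[:,:2])
print('lip top front-edge ends board',onplane(S,s([(308,490),(405,413)]),.05)[:,:2])
print('lip top ends battery back',onplane(S,s([(680,205),(725,140)]),.05)[:,:2])
E
python3 m.py
```

```text
battery [[0.6792140440539883, 0.23478918329066306], [0.6923309248686558, 0.10371472686324076], [0.5606379975471434, 0.08909369853359858], [0.5440086451421361, 0.21834319586961665]] len 0.13435017306820357 0.13100896848478455 yaw x 0.11587872000029764 yaw y 0.11377276054106278 ctr [0.619  0.1615 0.026 ]
 front bottom z 0.0 [[0.4904 0.197  0.    ]
 [0.5053 0.0903 0.    ]] 0.10767375233214103
 front bottom z 0.026 [[0.4888 0.199  0.026 ]
 [0.5033 0.095  0.026 ]] 0.10493786913088722
 front along x from frame ctr [-0.1237 -0.1212]
board [[0.676801444245552, 0.4509464295986775], [0.6578119223755046, 0.3221353428170487], [0.5252699736485561, 0.3411795288583501], [0.5456447166972413, 0.47094796792447524]] len 0.13328687150341875 0.13077931462987696 yaw x -0.14700137029248803 yaw y -0.1510728197799443 ctr [0.6014 0.3963 0.026 ]
 front bottom z 0.0 [[0.5335 0.4639 0.    ]
 [0.5171 0.359  0.    ]] 0.106152724593667
 front bottom z 0.026 [[0.5308 0.4591 0.026 ]
 [0.5148 0.3569 0.026 ]] 0.10345548919792005
 front along x from frame ctr [-0.0772 -0.0778]
side board frame bl,br,fr,fl? z.026 [[0.6775 0.4494]
 [0.6582 0.3215]
 [0.5243 0.344 ]
 [0.5418 0.4678]]
side battery frame bl,br,fl [[0.6769 0.2315]
 [0.6906 0.1002]
 [0.5441 0.2079]]
lip top front-edge ends board [[0.5274 0.4429]
 [0.5209 0.3771]]
lip top ends battery back [[0.4959 0.1742]
 [0.5045 0.1146]]
```

Measured frame sizes come out at 134 x 131 mm and 133 x 131 mm against the given 135 x 132 mm. The battery frame is at yaw +0.115 with its centre at (0.619, 0.1615). The board frame is at yaw −0.149 with its centre at (0.601, 0.396). Both cameras agree, so I'll approach the front of the battery lip with the fingers shut.

jog_arm:
  deltas:
    - [0.024,0.016,0,0,0,-0.0215,0]
    - [0.024,0.016,0,0,0,-0.0215,0]
    - [0.024,0.016,0,0,0,-0.0215,0]
    - [0.024,0.016,0,0,0,-0.0215,0]
    - [0.024,0.016,0,0,0,-0.0215,0]
    - [0.024,0.016,0,0,0,-0.0215,0]
    - [0.024,0.016,0,0,0,-0.0215,0]
    - [0.024,0.016,0,0,0,-0.0215,0]
    - [0.024,0.016,0,0,0,-0.0215,0]
    - [0.024,0.016,0,0,0,-0.0215,0]

```text
t: 1.2
eef_pos: [0.4594, -0.4778, 0.2531]
tool_rot: [-0.0, 0.998, 0.057, -0.0]
contact_force: [1.0, -0.6, 0.4]
gripper_width: -0.002
grasp_force: 0.0
```

jog_arm:
  deltas:
    - [0,0.04,0,0,0,0,0]
    - [0,0.04,0,0,0,0,0]
    - [0,0.04,0,0,0,0,0]
    - [0,0.04,0,0,0,0,0]
    - [0,0.04,0,0,0,0,0]
    - [0,0.04,0,0,0,0,0]
    - [0,0.04,0,0,0,0,0]
    - [0,0.04,0,0,0,0,0]
    - [0,0.04,0,0,0,0,0]
    - [0,0.04,0,0,0,0,0]

```text
t: 2.2
eef_pos: [0.4583, -0.0771, 0.2534]
tool_rot: [0.0, 0.998, 0.057, 0.0]
contact_force: [0.6, -0.6, -1.2]
gripper_width: 0.001
grasp_force: 0.0
```

jog_arm:
  deltas:
    - [0,0.03,0,0,0,0,0]
    - [0,0.03,0,0,0,0,0]
    - [0,0.03,0,0,0,0,0]
    - [0,0.03,0,0,0,0,0]
    - [0,0.03,0,0,0,0,0]
    - [0,0.03,0,0,0,0,0]
    - [0,0.02,0,0,0,0,0]
    - [0,0.01,0,0,0,0,0]
    - [0,0,0,0,0,0,0]
    - [0,0,0,0,0,0,0]

```text
t: 3.2
eef_pos: [0.4586, 0.1302, 0.2531]
tool_rot: [0.0, 0.998, 0.057, -0.0]
contact_force: [-0.2, 0.1, 0.3]
gripper_width: 0.001
grasp_force: 0.0
```

jog_arm:
  deltas:
    - [0,0.013,-0.02,0,0,0,0]
    - [0,0,-0.03,0,0,0,0]
    - [0,0,-0.03,0,0,0,0]
    - [0,0,-0.03,0,0,0,0]
    - [0,0,-0.03,0,0,0,0]
    - [0,0,-0.03,0,0,0,0]
    - [0,0,-0.02,0,0,0,0]
    - [0,0,-0.016,0,0,0,0]
    - [0,0,0,0,0,0,0]
    - [0,0,0,0,0,0,0]

```text
t: 4.2
eef_pos: [0.4588, 0.1433, 0.0475]
tool_rot: [0.0, 0.998, 0.057, -0.0]
contact_force: [0.5, 0.2, 0.4]
gripper_width: -0.0
grasp_force: 0.0
```

```bash
python3 - <<'E'
from station import bot
import cv2
b=bot.read_camera('side')['img'][130:260,230:430,::-1]
cv2.imwrite('pics/s1.png',cv2.resize(b,None,fx=4,fy=4,interpolation=cv2.INTER_CUBIC))
E
```

```text
(no output)
```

View pics/s1.png

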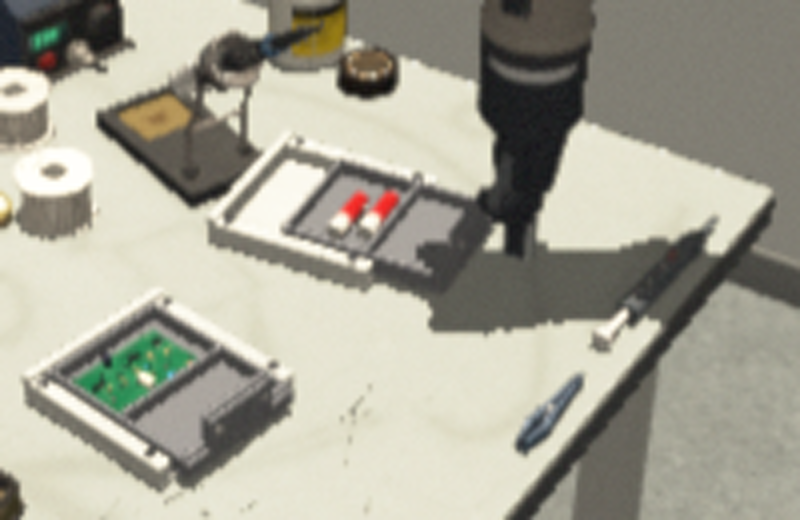

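The fingertip (515,250 in the crop) stands just in front of the battery lip, clear of the pump and clip. I'll push along the rails.

jog_arm:
  deltas:
    - [0.007,0.0008,0,0,0,0,0]
    - [0.007,0.0008,0,0,0,0,0]
    - [0.006,0.0007,0,0,0,0,0]
    - [0.004,0.0005,0,0,0,0,0]
    - [0.004,0.0005,0,0,0,0,0]
    - [0.004,0.0005,0,0,0,0,0]
    - [0.004,0.0005,0,0,0,0,0]
    - [0.004,0.0005,0,0,0,0,0]
    - [0.004,0.0005,0,0,0,0,0]
    - [0.004,0.0005,0,0,0,0,0]

```text
t: 5.25
eef_pos: [0.5067, 0.1501, 0.0472]
tool_rot: [0.0, 0.998, 0.057, -0.0]
contact_force: [-2.3, -1.0, 0.9]
gripper_width: 0.004
grasp_force: 1.1
```

jog_arm:
  deltas:
    - [0.004,0.0005,0,0,0,0,0]
    - [0.004,0.0005,0,0,0,0,0]
    - [0.003,0.0003,0,0,0,0,0]
    - [0.003,0.0003,0,0,0,0,0]

```text
t: 5.65
eef_pos: [0.5207, 0.1518, 0.0472]
tool_rot: [0.0, 0.998, 0.057, -0.0]
contact_force: [-2.1, -0.7, -0.4]
gripper_width: 0.001
grasp_force: 1.1
```

jog_arm:
  deltas:
    - [0.003,0.0003,0,0,0,0,0]
    - [0.002,0.0002,0,0,0,0,0]
    - [0.001,0.0001,0,0,0,0,0]
    - [0.001,0.0001,0,0,0,0,0]

```text
t: 6.05
eef_pos: [0.5275, 0.1525, 0.0472]
tool_rot: [-0.0, 0.998, 0.057, -0.0]
contact_force: [-2.1, -0.1, -1.6]
gripper_width: 0.001
grasp_force: 1.0
```

jog_arm:
  deltas:
    - [0.001,0.0001,0,0,0,0,0]
    - [0.001,0.0001,0,0,0,0,0]

```text
t: 6.25
eef_pos: [0.5295, 0.1527, 0.0473]
tool_rot: [-0.0, 0.998, 0.057, -0.0]
contact_force: [-2.1, -0.0, -1.4]
gripper_width: -0.004
grasp_force: 1.0
```

jog_arm:
  deltas:
    - [0.001,0.0001,0,0,0,0,0]
    - [0.001,0.0001,0,0,0,0,0]

```text
t: 6.45
eef_pos: [0.5316, 0.153, 0.0473]
tool_rot: [-0.0, 0.998, 0.057, -0.0]
contact_force: [-2.7, 0.6, -1.3]
gripper_width: -0.004
grasp_force: 1.0
```

jog_arm:
  deltas:
    - [0.001,0.0001,0,0,0,0,0]
    - [0.001,0.0001,0,0,0,0,0]

```text
t: 6.65
eef_pos: [0.5324, 0.153, 0.0473]
tool_rot: [0.0, 0.998, 0.057, -0.001]
contact_force: [-9.2, 0.1, 5.7]
gripper_width: 0.005
grasp_force: 4.4
```

jog_arm:
  deltas:
    - [0.001,0.0001,0,0,0,0,0]

```text
t: 6.75
eef_pos: [0.5324, 0.153, 0.0473]
tool_rot: [0.001, 0.998, 0.058, -0.002]
contact_force: [-12.3, -1.5, 8.8]
gripper_width: 0.002
grasp_force: 5.9
```

Force rises from 2 to 12 N with the TCP stationary at the expected home position, so the tray is against its rear stop. I'll back off, lift, and go over the board tray's pocket.

jog_arm:
  deltas:
    - [-0.005,-0.0005,0,0,0,0,0]
    - [-0.015,-0.0017,0,0,0,0,0]
    - [-0.016,-0.0018,0,0,0,0,0]
    - [0,0,0.03,0,0,0,0]
    - [0,0,0.03,0,0,0,0]
    - [0,0,0.03,0,0,0,0]
    - [0,0,0.03,0,0,0,0]

```text
t: 7.45
eef_pos: [0.4996, 0.1492, 0.1692]
tool_rot: [-0.0, 0.998, 0.057, 0.001]
contact_force: [-0.4, -0.8, -0.3]
gripper_width: -0.001
grasp_force: 0.0
```

jog_arm:
  deltas:
    - [0.007,0.028,0,0,0,-0.0293,0]
    - [0.007,0.028,0,0,0,-0.0293,0]
    - [0.007,0.028,0,0,0,-0.0293,0]
    - [0.007,0.028,0,0,0,-0.0293,0]
    - [0.007,0.028,0,0,0,-0.0293,0]
    - [0.007,0.028,0,0,0,-0.0293,0]
    - [0.007,0.028,0,0,0,-0.0293,0]
    - [0.007,0.028,0,0,0,-0.0293,0]
    - [0.007,0.028,0,0,0,-0.0293,0]
    - [0,0,0,0,0,0,0]

```text
t: 8.45
eef_pos: [0.5615, 0.4065, 0.1679]
tool_rot: [-0.002, 0.997, -0.073, 0.001]
contact_force: [0.0, 0.4, 0.3]
gripper_width: -0.001
grasp_force: 0.0
```

```bash
python3 - <<'E'
from station import bot
from h import *
b=bot.read_camera('side')['img'][130:260,230:430,::-1]
cv2.imwrite('pics/s2.png',cv2.resize(b,None,fx=4,fy=4,interpolation=cv2.INTER_CUBIC))
E
```

```text
(no output)
```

View pics/s2.png

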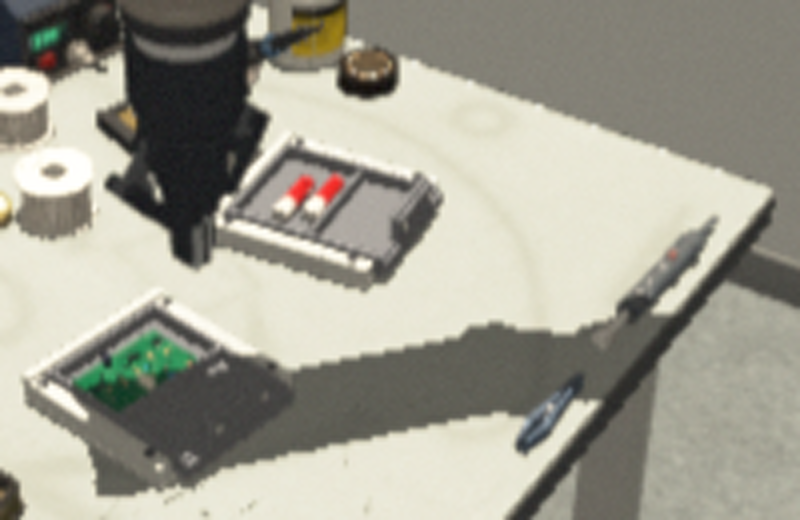

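The battery tray is now home with both cells lying in it. I'll descend into the board tray's pocket.

jog_arm:
  deltas:
    - [0,-0.004,-0.02,0,0,0,0]
    - [0,0,-0.025,0,0,0,0]
    - [0,0,-0.025,0,0,0,0]
    - [0,0,-0.015,0,0,0,0]
    - [0,0,-0.015,0,0,0,0]
    - [0,0,-0.01,0,0,0,0]
    - [0,0,-0.01,0,0,0,0]
    - [0,0,-0.003,0,0,0,0]
    - [0,0,0,0,0,0,0]

```text
t: 9.4
eef_pos: [0.5616, 0.3972, 0.0441]
tool_rot: [0.0, 0.997, -0.074, -0.0]
contact_force: [-0.6, 0.1, 0.2]
gripper_width: -0.0
grasp_force: 0.0
```

jog_arm:
  deltas:
    - [-0.005,0.0007,0,0,0,0,0]
    - [-0.005,0.0008,0,0,0,0,0]
    - [-0.004,0.0006,0,0,0,0,0]
    - [-0.004,0.0006,0,0,0,0,0]
    - [-0.004,0.0006,0,0,0,0,0]

```text
t: 9.9
eef_pos: [0.5399, 0.4007, 0.0447]
tool_rot: [-0.0, 0.997, -0.074, 0.001]
contact_force: [1.8, -0.1, -0.8]
gripper_width: -0.001
grasp_force: 1.1
```

jog_arm:
  deltas:
    - [-0.004,0.0006,0,0,0,0,0]
    - [-0.004,0.0006,0,0,0,0,0]
    - [-0.004,0.0006,0,0,0,0,0]
    - [-0.004,0.0006,0,0,0,0,0]
    - [-0.004,0.0006,0,0,0,0,0]
    - [-0.004,0.0006,0,0,0,0,0]
    - [-0.004,0.0006,0,0,0,0,0]
    - [-0.004,0.0006,0,0,0,0,0]
    - [-0.004,0.0006,0,0,0,0,0]
    - [-0.004,0.0006,0,0,0,0,0]

```text
t: 10.9
eef_pos: [0.4993, 0.4066, 0.0443]
tool_rot: [-0.0, 0.997, -0.074, -0.0]
contact_force: [2.5, 1.5, 0.9]
gripper_width: 0.001
grasp_force: 1.1
```

jog_arm:
  deltas:
    - [-0.004,0.0006,0,0,0,0,0]
    - [-0.004,0.0006,0,0,0,0,0]
    - [-0.004,0.0006,0,0,0,0,0]
    - [-0.004,0.0006,0,0,0,0,0]
    - [-0.004,0.0006,0,0,0,0,0]
    - [-0.003,0.0004,0,0,0,0,0]
    - [-0.002,0.0003,0,0,0,0,0]
    - [-0.001,0.0002,0,0,0,0,0]

```text
t: 11.7
eef_pos: [0.4733, 0.4103, 0.0442]
tool_rot: [0.0, 0.997, -0.074, -0.0]
contact_force: [2.0, 0.4, -0.3]
gripper_width: 0.0
grasp_force: 1.0
```

jog_arm:
  deltas:
    - [-0.001,0.00015,0,0,0,0,0]
    - [-0.001,0.00015,0,0,0,0,0]

```text
t: 11.9
eef_pos: [0.4717, 0.4106, 0.0442]
tool_rot: [0.0, 0.997, -0.074, 0.0]
contact_force: [1.6, 1.5, -0.1]
gripper_width: 0.001
grasp_force: 1.0
```

jog_arm:
  deltas:
    - [-0.001,0.00015,0,0,0,0,0]
    - [-0.001,0.00015,0,0,0,0,0]

```text
t: 12.1
eef_pos: [0.4705, 0.4107, 0.0443]
tool_rot: [-0.0, 0.997, -0.075, 0.001]
contact_force: [6.4, 0.2, -3.0]
gripper_width: -0.0
grasp_force: 3.2
```

jog_arm:
  deltas:
    - [-0.001,0.00015,0,0,0,0,0]
    - [-0.001,0.00015,0,0,0,0,0]

```text
t: 12.3
eef_pos: [0.4704, 0.4107, 0.0443]
tool_rot: [-0.001, 0.997, -0.075, 0.002]
contact_force: [11.3, 0.8, -6.2]
gripper_width: -0.002
grasp_force: 5.6
```

The force has risen to 11 N at the expected 75 mm stop. I'll release the lip within the pocket, lift out, and check.

jog_arm:
  deltas:
    - [0.008,-0.0012,0,0,0,0,0]
    - [0.012,-0.0018,0,0,0,0,0]
    - [0,0,0,0,0,0,0]
    - [0,0,0.02,0,0,0,0]
    - [0,0,0.03,0,0,0,0]
    - [0,0,0.03,0,0,0,0]
    - [0,0,0.04,0,0,0,0]
    - [0,0,0.04,0,0,0,0]
    - [0,0,0.03,0,0,0,0]
    - [0,0,0,0,0,0,0]

```text
t: 13.3
eef_pos: [0.4888, 0.4102, 0.2394]
tool_rot: [-0.003, 0.997, -0.074, 0.003]
contact_force: [0.0, 0.6, -0.0]
gripper_width: -0.004
grasp_force: 0.0
```

```bash
python3 - <<'E'
from station import bot
import cv2
b=bot.read_camera('side')['img'][130:260,230:430,::-1]
cv2.imwrite('pics/s3.png',cv2.resize(b,None,fx=4,fy=4,interpolation=cv2.INTER_CUBIC))
E
```

```text
(no output)
```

View pics/s3.png

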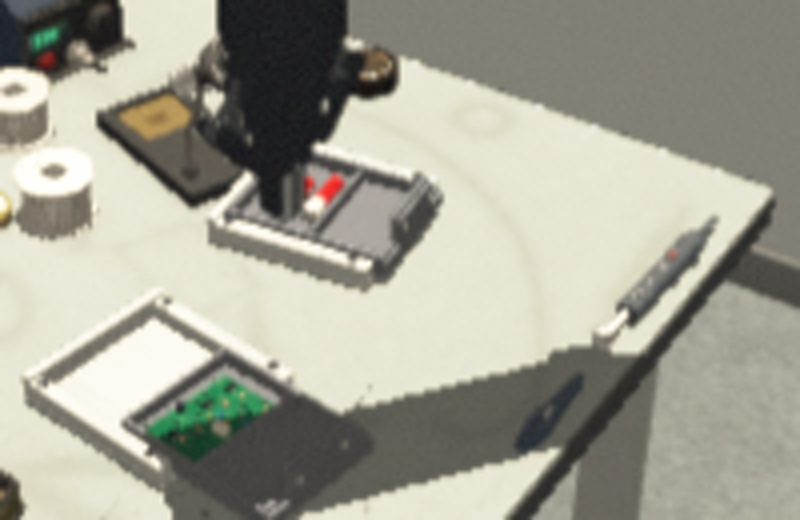

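The board tray is fully out with the board lying in it. The battery tray is still home (lip at 425,205), the bystanders in view have not moved, and the tool is clear.

```bash
python3 -c "
from station import bot
print(bot.hand_in())"
```

```text
the job is handed in; nothing more can be done
None
```

I pushed the battery tray home against its rear stop first, then hooked the board tray's lip and drew it out to its front stop. The parts stayed in their trays, the other things in view were undisturbed, and I handed the job in at about 13 s, with no verdict shown.

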